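# Close the drain-tablet tub with its child-safe cap

## Robot

A 7-joint arm with a two-finger parallel gripper is mounted at the origin on the work surface. World frame = base frame: x ahead of the robot, y to its left, z up, the work surface at z = 0. Lengths are in mm, angles in degrees, forces in N, time in s.
With the tool pointing down it reaches from about 350 to 900 mm from the base axis. Payload 19.9 kg.
Tool frame: the origin (TCP) lies midway between the tips of the shut fingers; the grasp point (between the pads) lies 19 mm behind it; z points along the fingers, y is the line along which they close (so a half turn about z gives the same grasp; the last joint's range is limited). The gripper opens to 85 mm and grips with 20 to 120 N. Pads are 22 mm wide; open, the fingers measure 114 mm over their backs; the gripper's body (76 mm by 85 mm) begins 54 mm behind the grasp point. The pads swing forward as they close: fully open they stand 13 mm farther back than shut.
Start: joints at [-71.878, 23.915, -0.59, 92.452, 0.269, 63.638, -3.037], TCP at [218.872, 585.403, 231.26] pointing down, gripper open.
Joint ranges: [-161.28, 161.28], [-22.2, 115.67], [-73.04, 71.86], [3.21, 147.25], [-68.34, 248.33], [10.77, 114.83], [-161.83, 161.83]. Speed limits (degrees/s): [108.29, 108.29, 136.94, 136.94, 172.46, 172.46, 172.46].

## Interface

Orientations are given as a 3x3 rotation matrix whose columns are the frame's x, y, z axes.
In Python, from rig import * gives the robot as it stands. The module is installed in compiled form; this text tells all that it offers.
- The arm moves only by the tool apply_moves, never from a script. Its arguments are lists of equal length, an entry for each row: "translation": the shift along the tool's x, y, z in cm, a list of three; "turn": the turn about the tool's z in rad. In form: {"translation": [[dx, dy, dz], ...], "turn": [turn, ...]}. A call has 1 to 20 rows; each row shifts and turns the commanded pose from where the row before left it, along the tool's axes as they then stand; what a row does not reach is not made up. A row lasts 1/8 s, in which the tool goes at most 62.5 mm and 10.7 degrees, less where a joint would pass 70% of its speed; a pose out of reach is approached as far as the arm can. A call is refused whole if a number of a shift passes 6.25 or a number of a turn 0.188, either way. A call with a gripper value outside its range is refused whole. "grip" is the opening in per cent of the stroke, from 0 (shut) to 100 (fully open), set as the call begins (left out, the last holds). The fingers move at their own pace and stop on an object; "squeeze" is the grip in N (left out, the last holds). Time passes only in rows, so rows that do not move let the fingers close. It gives the time, the measured TCP pose, the force, the opening and the grip force at its end, in the units of the state.
- observe(): the state, without advancing time (a new reading comes with each control period).
- capture(name): name is "scene" or "top" or "wrist"; returns a dict with "image" (480x640x3 uint8, red, green, blue), "intrinsics" (3x3 intrinsics, pixels), "R" (3x3) and "t" (3): a world point X has camera coordinates R X + t; the wrist camera has in their place "hand_eye" (4x4, takes a point from camera to tool coordinates, whose origin is the TCP and whose axes are the flange's). Camera axes: x right, y down, z forward; pixel columns grow to the right and rows downward; lengths in mm; the calibration is good to about 2 mm. The wrist camera is an equidistant fisheye: a pixel r from the principal point sees the ray r / f radians off the axis. A picture is of the moment at which its call begins: read the wrist's pose just before it. There is no depth.
- sign_off(): hands the job in; it is judged then, once.
The state is a dict: "time_s": time; "joint_pos": joint angles; "joint_vel": joint speeds; "tau": joint torques, N m; "tcp_pos": TCP position; "orientation": TCP orientation; "contact_force": force on the tool from outside, world axes, zero at the start; "ft_torque": the same for the moment, N m; "finger_gap": finger opening in mm; "grasp_force": force on a finger pad.
Only numpy, scipy, OpenCV 4.12 (cv2) and the standard library are available. Lean on these libraries where they do the work, as an engineer would, in place of code of your own. Each camera call takes 0.05 s, during which the arm holds its last target. There are 200 camera calls.

## Task

Close the open white tub standing in the grey holder with the red safety cap that lies on the black mat: set the cap on the neck, feel for where its lugs drop into the gaps of the blue collar, press it down against the sprung seal and, keeping it pressed, turn it clockwise (seen from above) until it stops, then let go so that it springs up locked. Never load the cap against the tub with more than 50 N in all, whether pressing or turning against the stop, and leave everything else where it is.

Things in the scene. Friction and masses are not known exactly. Their poses are not given: they have to be found in the camera images.
- cap_mid (a point): Red safety cap, loose, skirt down on the black mat; 65 mm across, 46 mm tall, 40 to 85 g. Point on its axis half-way up, 23 mm above the skirt's lower edge; z up. White marks on its top and side show its three lugs, at 0, 120 and 240 degrees from its x.
- cap_grip (a point): Middle of the cap's grip bar, 34 mm above the skirt's lower edge: a bar 48 mm long (along the cap's x), 18 mm wide (pinch it across y), 24 mm tall, standing on the cap's flat top, which is 22 mm above the lower edge. Fingertips may rest on the flat top beside the bar. Axes as cap_mid.
- cap_rim (a point): Centre of the skirt's lower edge. The cap is hollow from below, 59 mm wide inside, 18 mm deep. The three lugs stand inwards from the skirt, each 4 mm tall from the lower edge up, 16 degrees wide, reaching in to 24.5 mm from the axis. Axes as cap_mid.
- neck (a point): Open white tub with a blue band, fixed in a grey square holder (98 mm) on the worktop. Point on the neck's axis at the top face of the blue collar (a flange 55 mm across), 102 mm above the worktop; z up, axes those of the holder. cap_rim's height above this point: 0 with lugs on top of the collar; -2.5 mm with lugs in the gaps, resting on the free seal; -7 mm locked.
- neck_top (a point): Centre of the white neck's top edge, 6 mm above the collar: neck 47 mm across, its edge chamfered to 40 mm, so it centres the cap. The collar has three gaps 28 degrees wide, centred 0, 120, 240 degrees from this frame's x plus an unmeasured turn of up to 24 degrees either way, new each time: see it from above or feel for it by turning the cap under light pressure.
- seal_top (a point): Top of the grey sprung seal (36 mm across) in the neck, 15.5 mm above the collar when free. The cap's inside touches it; it pushes back with 4 N, then 0.7 N more per mm. Under it the cap bottoms hard with its rim 12 mm below the collar's top; to turn under the collar the rim must be at least 10 mm below (about 10 N).
- tub: The same tub, origin at the foot. Pressed in fully (rim 10 to 12 mm under the collar's top) the cap turns clockwise seen from above from the gap's middle by 50 degrees to a hard stop; from 38 degrees on its lugs are under the notches; counter-clockwise is blocked. Let go there (38 to 50), it rises 3 mm into notches and is locked; let go earlier, it is not. The collar does not turn along.
- screwcap_mid (a point): A bystander on the mat: plain blue screw cap, 40 mm across, 22 mm tall, point at its centre. Not the cap for this tub.
- mat: The black rubber mat under both caps, 190 (x) by 270 (y) by 5 mm, fixed; origin at the centre of its underside.
- fulltub: Bystander: closed white tub with green band and orange cap, 76 mm across, 123 mm tall; origin at its foot.
- soap: Bystander: white soap dispenser, 70 mm across, 167 mm tall; origin at its foot.
- mug: Bystander: blue mug, 80 mm across, 90 mm tall; origin at its foot.
- sponge: Bystander: green sponge in a yellow holder, 60 by 110 by 44 mm; origin at its foot.
- spray: Bystander: blue bottle with red cap, 64 mm across, 190 mm tall; origin at its foot.
- brush: Bystander: washing-up brush lying on the worktop; origin under its middle.
Mind the look-alikes: they are no part of the job. There is more than one size of the part that bears cap_mid; the job needs the smallest.

How it is judged (in metres and radians):
On the way, in this order (a step that is already met when the one before it is completed fails the run):
1. the cap sits on the neck (level, on its axis within 6 mm, on the collar or in its gaps) (horizontal distance between cap_mid and neck below 0.006 m and z of cap_mid in the frame of neck below 0.0265 m and angle between cap_mid's own z axis and vertical below 0.06 rad), for 0.1 s.
2. the cap is pressed down below the collar's ridges (horizontal distance between cap_mid and neck below 0.006 m and z of cap_mid in the frame of neck below 0.0138 m), for 0.1 s.
At the end, for the whole second after the job is handed in: The cap is locked on the tub: its middle is 14.3 to 17.8 mm above the neck point (16 mm when the lugs are up in the notches), within 4 mm of the neck's axis, within 0.06 rad of level, at rest and let go (horizontal distance between cap_mid and neck below 0.004 m and z of cap_mid in the frame of neck between 0.0143 and 0.0178 m and angle between cap_mid's own z axis and vertical below 0.06 rad and linear speed of cap below 0.02 m/s); the robot touches nothing.
It fails at once if the cap and the tub press on one another with more than 50 N (pressing and turning loads added up) (contact force between cap and tub above 50 N).
It fails at once if a bystander is moved by more than 30 mm (distance of any of screwcap_mid, fulltub, soap, mug, sponge, spray, brush from where it was at the start of the episode above 0.03 m).
It also fails if it takes over 72 s, if anything falls off the work surface, if the arm or the gripper's body presses on something with over 40 N, if the wrist force passes 120 N, or if a joint passes its speed limit or range.

## Working session

There is one attempt and no reset: what is moved stays moved. The work goes in short steps, Python scripts to look and compute and a tool call to move; the robot and the scene stay as the last step left them, time stands still between calls to the robot, and variables do not carry over. Pictures are saved under pics/ and viewed, at most 10 in all, crops included, and the job is handed in when it is done.

Besides the shell and the picture viewer there is one more tool, called after ">>>" as name(argument=value, ...) on one line, values as JSON. apply_moves: Moves the arm, as the interface text tells. Its arguments: {"type":"object","properties":{"translation":{"type":"array","items":{"type":"array","items":{"type":"number"}}},"turn":{"type":"array","items":{"type":"number"}},"grip":{"type":"number"},"squeeze":{"type":"number"}},"required":["translation","turn"]}

```bash
mkdir -p pics
cat > h.py <<'E'
from rig import *
import numpy as np, cv2
def save(n,f):
    c=capture(n); cv2.imwrite('pics/'+f,c['image'][:,:,::-1]); return c
def ray(c,u,v):
    K=np.array(c['intrinsics']);R=np.array(c['R']);t=np.array(c['t'])
    d=R.T@np.linalg.inv(K)@np.array([u,v,1.]); return -R.T@t,d
def atz(c,u,v,z):
    o,d=ray(c,u,v); return o+d*(z-o[2])/d[2]
E
python3 - <<'E'
from h import *
import pickle
s=observe(); print({k:np.round(v,3).tolist() for k,v in s.items()})
C={n:save(n,n+'.png') for n in('scene','top')}
pickle.dump(C,open('C.pkl','wb'))
for n in C: print(n,C[n]['intrinsics'],np.round(-np.array(C[n]['R']).T@np.array(C[n]['t'])))
E
```

```text
{'time_s': 0.0, 'joint_pos': [-71.876, 23.948, -0.59, 92.488, 0.27, 63.64, -3.039], 'joint_vel': [-0.009, 0.107, -0.028, -0.057, 0.038, 0.047, -0.02], 'tau': [-0.003, -86.446, 0.677, -43.49, 0.019, 0.007, -0.0], 'tcp_pos': [218.776, 585.056, 230.644], 'orientation': [[-0.937, 0.35, -0.0], [0.35, 0.937, -0.001], [-0.0, -0.001, -1.0]], 'contact_force': [-0.49, -0.518, -0.839], 'ft_torque': [0.063, 0.017, -0.017], 'grasp_force': 0.0, 'finger_gap': 85.349}
scene [[476.256145     0.         327.44323248]
 [  0.         476.256145   236.97948666]
 [  0.           0.           1.        ]] [1252. -487.  826.]
top [[568.25299299   0.         324.17697353]
 [  0.         568.25299299 247.22470183]
 [  0.           0.           1.        ]] [ 376.   15. 1672.]
```

View pics/scene.png

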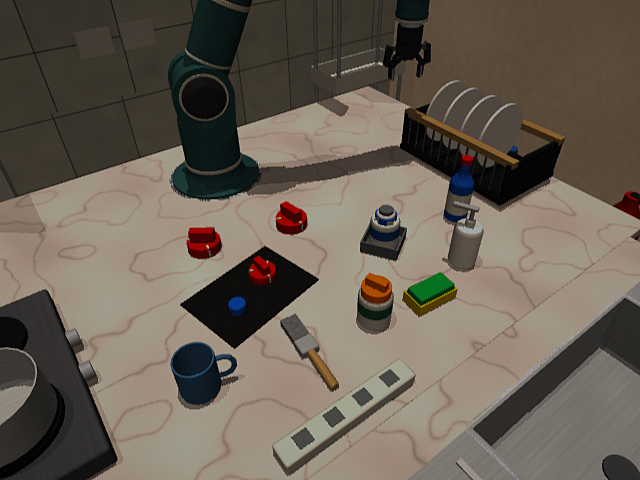

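View pics/top.png

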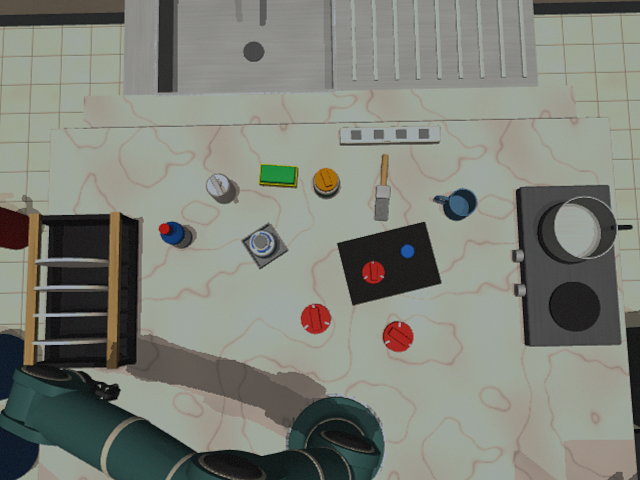

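The scene shows three red caps. In the top view, (373,272) is on the black mat, while (316,319) and (398,337) are on the worktop and look bigger. The orange cap at (326,181) belongs to the closed tub and the red top at (166,230) to the spray bottle. I choose the one on the mat at (373,272). The tub is at (262,243). Next is a close crop to check the choice.

Run:
```python
from h import *
import pickle
C=pickle.load(open('C.pkl','rb'));c=C['top'];im=c['image'][:,:,::-1]
a=cv2.resize(im[242:302,343:403],(400,400),interpolation=cv2.INTER_CUBIC)
b=cv2.resize(im[214:274,232:292],(400,400),interpolation=cv2.INTER_CUBIC)
cv2.imwrite('pics/crop.png',np.hstack([a,b]))
hsv=cv2.cvtColor(np.ascontiguousarray(im),cv2.COLOR_BGR2HSV)
m=(((hsv[...,0]<8)|(hsv[...,0]>172))&(hsv[...,1]>150)&(hsv[...,2]>60)).astype(np.uint8)
for x,y in((373,272),(316,319),(398,337)):
    w=m[y-25:y+25,x-25:x+25]; ys,xs=np.nonzero(w); (cx,cy),r=cv2.minEnclosingCircle(np.c_[xs,ys].astype(np.float32))
    u,v=cx+x-25,cy+y-25; print((u,v),r, atz(c,u,v,27).round(1), 'diam mm',2*r*1645/568)
print('tub',atz(c,262,243,108).round(1))
```

```text
(373.0, 272.0) 11.70479965209961 [ 489.4 -117.6   27. ] diam mm 67.79716699895724
(315.30821990966797, 318.37671279907227) 14.626635551452637 [359.4  52.   27. ] diam mm 84.72118127513939
(397.6641788482666, 336.3283576965332) 15.06849193572998 [ 303.7 -182.6   27. ] diam mm 87.28052547280218
tub [570.7 194.3 108. ]
```

View pics/crop.png

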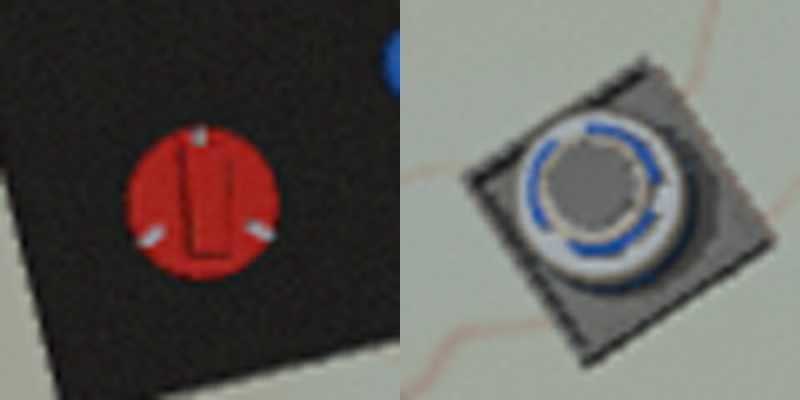

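The crop confirms it. The cap on the mat measures about 67 mm (the others about 86 mm), and its marks put a lug about 3° from world x. The collar gaps are at roughly 20° (mod 120). I'll go above the cap with the fingers closing across the bar.

>>> apply_moves(translation=[[0,0,0],[0,0,0],[0,0,0],[-1.38,-4.2,0.1],[-1.38,-4.2,0.1],[-1.38,-4.2,0.1],[-1.38,-4.2,0.1],[-1.38,-4.2,0.1],[-1.38,-4.2,0.1],[-1.38,-4.2,0.1],[-1.38,-4.2,0.1],[-1.38,-4.2,0.1],[-1.38,-4.2,0.1],[-1.38,-4.2,0.1],[-1.38,-4.2,0.1],[-1.38,-4.2,0.1],[-1.38,-4.2,0.1],[-1.38,-4.2,0.1],[-1.38,-4.2,0.1],[-1.38,-4.2,0.1]], turn=[-0.136,-0.136,-0.136,0,0,0,0,0,0,0,0,0,0,0,0,0,0,0,0,0], grip=100, squeeze=80)

```text
time_s: 2.6
tcp_pos: [489.3, -117.2, 214.2]
orientation: [[-0.999, -0.051, -0.0], [-0.051, 0.999, -0.0], [0.0, -0.0, -1.0]]
contact_force: [0.5, 0.6, 0.3]
finger_gap: 85.5
grasp_force: 0.0
```

```bash
cat >> h.py <<'E'
def wpix(c,s,X):
    "world point -> wrist pixel"
    R=np.array(s['orientation']);H=np.array(c['hand_eye']);K=np.array(c['intrinsics'])
    p=H[:3,:3].T@(R.T@(np.array(X)-s['tcp_pos'])-H[:3,3])
    th=np.arctan2(np.hypot(p[0],p[1]),p[2]); ph=np.arctan2(p[1],p[0])
    return K[0,2]+K[0,0]*th*np.cos(ph),K[1,2]+K[1,1]*th*np.sin(ph)
def watz(c,s,u,v,z):
    R=np.array(s['orientation']);H=np.array(c['hand_eye']);K=np.array(c['intrinsics'])
    a,b=(u-K[0,2])/K[0,0],(v-K[1,2])/K[1,1]; th=np.hypot(a,b)
    d=np.array([np.sin(th)*a/th,np.sin(th)*b/th,np.cos(th)])
    o=R@H[:3,3]+s['tcp_pos']; d=R@H[:3,:3]@d
    return o+d*(z-o[2])/d[2]
E
python3 - <<'E'
from h import *
import pickle
s=observe();c=save('wrist','w1.png');pickle.dump((s,c),open('w1.pkl','wb'))
print(c['intrinsics'],np.round(c['hand_eye'],3).tolist()); print(np.round(s['joint_pos'],1))
print(wpix(c,s,[489.4,-117.6,51]))
E
```

```text
[[371.64829954   0.         313.92904657]
 [  0.         371.64829954 241.27421671]
 [  0.           0.           1.        ]] [[-0.001, -0.955, -0.296, 73.629], [1.0, -0.001, -0.0, -0.401], [-0.0, -0.296, 0.955, -142.346], [0.0, 0.0, 0.0, 1.0]]
[-13.7  13.4  27.3 111.4  -7.3  56.9 109.9]
(np.float64(313.90078867745666), np.float64(217.7731813753173))
```

View pics/w1.png

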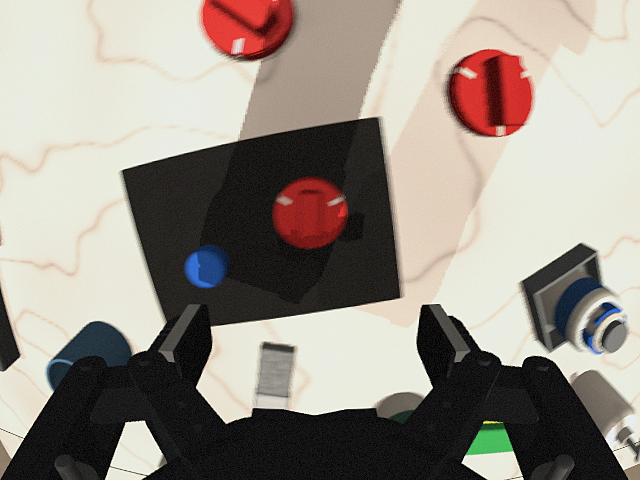

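The wrist view shows the cap on the mat centred at about (311,213). The bar points down the image and the marks are at (284,200) and (337,201). I'll measure both from an enlarged crop.

Run:
```python
from h import *
import pickle
s,c=pickle.load(open('w1.pkl','rb'));im=np.ascontiguousarray(c['image'][:,:,::-1])
cr=cv2.resize(im[165:260,260:365],(787,712)[0:2],interpolation=cv2.INTER_CUBIC)[:600]
cr=cv2.convertScaleAbs(cr,alpha=1.5,beta=20)
cv2.imwrite('pics/w1c.png',cr)
for z in(27,):
  for u,v in((284,200),(337,201)): print(z,watz(c,s,u,v,z).round(1))
```

```text
27 [ 480.  -145.1   27. ]
27 [478.5 -97.3  27. ]
```

View pics/w1c.png

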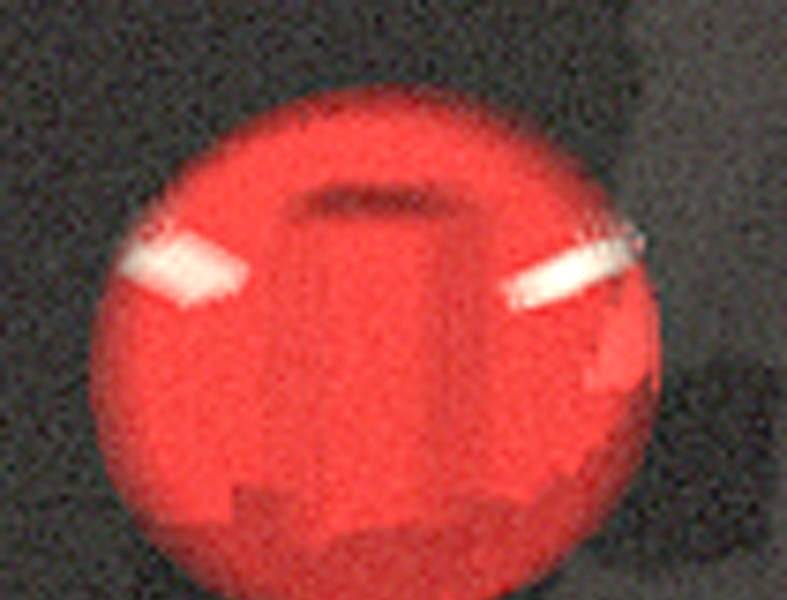

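Wrist estimate: cap at about (493,-120.5), x axis at about 1.8°. Top estimate: (489.4,-117.6), about 2.8°. They agree within calibration, so I descend to TCP z of about 29, where the flat top is at 27, and then grip.

>>> apply_moves(translation=[[-0.1,-0.1,2.2],[-0.1,-0.13,2.2],[0,0,2.2],[0,0,2.2],[0,0,2.2],[0,0,2.2],[0,0,2.2],[0,0,1.6],[0,0,1.0],[0,0,0.5],[0,0,0],[0,0,0]], turn=[0,0,0,0,0,0,0,0,0,0,0,0])

```text
time_s: 4.15
tcp_pos: [491.4, -118.2, 29.8]
orientation: [[-0.999, -0.05, 0.001], [-0.05, 0.999, -0.0], [-0.001, -0.0, -1.0]]
contact_force: [-0.1, -0.4, -0.4]
finger_gap: 85.5
grasp_force: 0.0
```

>>> apply_moves(translation=[[0,0,0],[0,0,0],[0,0,0],[0,0,0],[0,0,0],[0,0,0],[0,0,0],[0,0,0]], turn=[0,0,0,0,0,0,0,0], grip=0, squeeze=80)

```text
time_s: 5.15
tcp_pos: [491.3, -118.2, 29.6]
orientation: [[-0.999, -0.05, 0.0], [-0.05, 0.999, 0.0], [-0.0, 0.0, -1.0]]
contact_force: [-1.6, 0.5, 7.8]
finger_gap: 16.4
grasp_force: 78.8
```

The cap is gripped (78.8 N). I lift it and move so the wrist camera looks straight down on the tub neck.

>>> apply_moves(translation=[[0,0,-1],[0,0,-3],[0,0,-4],[0,0,-4],[0,0,-4],[0,0,-3.5],[-1.59,3.05,0],[-1.59,3.05,0],[-1.59,3.05,0],[-1.59,3.05,0],[-1.59,3.05,0],[-1.59,3.05,0],[-1.59,3.05,0],[-1.59,3.05,0],[-1.59,3.05,0],[-1.59,3.05,0],[0,0,0],[0,0,0]], turn=[0,0,0,0,0,0,0,0,0,0,0,0,0,0,0,0,0,0])

```text
time_s: 7.4
tcp_pos: [634.4, 193.7, 224.5]
orientation: [[-0.999, -0.05, -0.0], [-0.05, 0.999, -0.001], [0.0, -0.001, -1.0]]
contact_force: [-0.8, -0.5, -0.6]
finger_gap: 16.2
grasp_force: 78.1
```

Run:
```python
from h import *
import pickle
s=observe();c=save('wrist','w2.png');pickle.dump((s,c),open('w2.pkl','wb'))
print(np.round(s['joint_pos'],1),np.round(s['tcp_pos'],1),s['finger_gap'],s['grasp_force'],s['contact_force'])
print(wpix(c,s,[570.7,194.3,102]))
```

```text
[-33.6  29.3  19.9  87.4 -10.5  65.2  81.2] [634.4 193.7 224.5] 16.19286538820695 78.06145191192627 [-0.82973641 -0.5064864  -0.64609346]
(np.float64(319.8848418574594), np.float64(143.7484527038157))
```

View pics/w2.png

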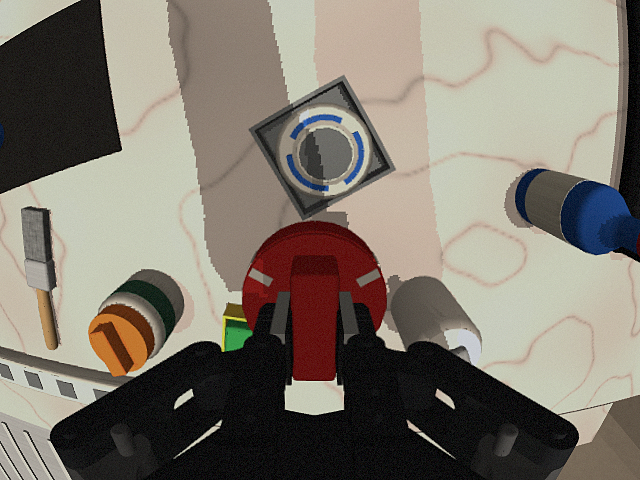

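The wrist view shows the tub neck at about (325,152) with the blue collar segments visible, and the held cap with its marks at (259,277) and (370,275). I'll enlarge both to measure.

Run:
```python
from h import *
import pickle
s,c=pickle.load(open('w2.pkl','rb'));im=np.ascontiguousarray(c['image'][:,:,::-1])
a=cv2.resize(im[100:200,275:375],(400,400),interpolation=cv2.INTER_CUBIC)
b=cv2.resize(im[215:345,240:390],(400,347),interpolation=cv2.INTER_CUBIC); b=cv2.copyMakeBorder(b,0,53,0,0,0)
cv2.imwrite('pics/w2c.png',cv2.convertScaleAbs(np.hstack([a,b]),alpha=1.3,beta=10))
hsv=cv2.cvtColor(im,cv2.COLOR_BGR2HSV)
m=((hsv[...,0]>100)&(hsv[...,0]<130)&(hsv[...,1]>130)); m[:100]=0;m[205:]=0;m[:,:270]=0;m[:,:0]=0;m[:,385:]=0
ys,xs=np.nonzero(m);P=np.array([watz(c,s,u,v,102)[:2] for u,v in zip(xs,ys)])
from scipy.optimize import least_squares
f=least_squares(lambda p:np.hypot(*(P-p[:2]).T)-p[2],[570,194,26],loss='soft_l1');print(len(P),f.x)
d=P-f.x[:2];r=np.hypot(*d.T);an=np.degrees(np.arctan2(d[:,1],d[:,0]))%360
h=np.histogram(an[(r>20)&(r<31)],bins=90,range=(0,360))[0];print(h.tolist())
best=[(sum((((an-g+180)%120-60)**2<14**2)),g) for g in range(0,120)];print(sorted(best)[:8], np.percentile(r,[2,50,98]))
# cap marks at flat top z: rim = tcp-24.6 -> flat top = tcp-2.6
z=s['tcp_pos'][2]-2.6; R=np.array(s['orientation'])
for u,v in((259,277),(370,275)):
    X=watz(c,s,u,v,z);print('mark',X.round(1),(R.T@(X-s['tcp_pos'])).round(1))
```

```text
835 [576.82643411 198.12089986  25.58125822]
[14, 10, 0, 0, 0, 0, 0, 0, 0, 7, 11, 13, 10, 13, 12, 8, 13, 11, 12, 11, 12, 10, 12, 10, 11, 11, 12, 13, 12, 13, 14, 12, 1, 0, 0, 0, 0, 0, 0, 8, 13, 13, 11, 12, 15, 10, 15, 12, 12, 14, 12, 13, 13, 14, 9, 13, 16, 13, 14, 14, 12, 11, 0, 0, 0, 0, 0, 0, 0, 14, 12, 13, 13, 13, 10, 13, 14, 13, 12, 13, 10, 11, 13, 13, 10, 12, 13, 12, 13, 11]
[(np.int64(1), 22), (np.int64(5), 21), (np.int64(5), 23), (np.int64(10), 24), (np.int64(16), 20), (np.int64(18), 25), (np.int64(23), 19), (np.int64(29), 26)] [23.8128155  25.59315657 27.31889438]
mark [622.8 169.3 221.9] [ 12.9 -23.8   2.6]
mark [619.5 216.4 221.9] [13.8 23.4  2.6]
```

View pics/w2c.png

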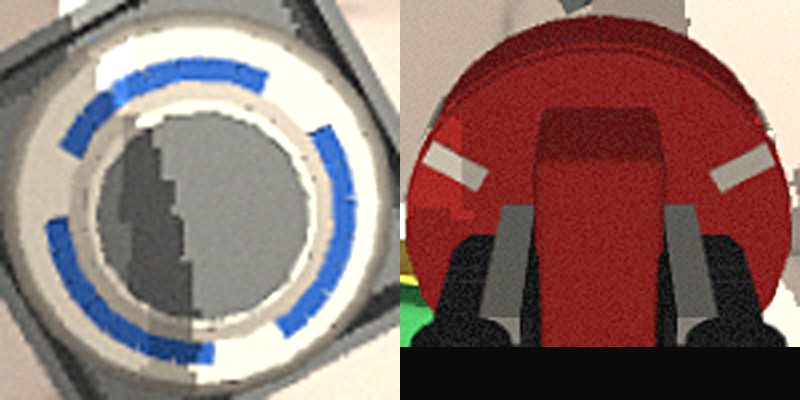

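Run:
```python
from h import *
import pickle
from scipy.optimize import least_squares
C=pickle.load(open('C.pkl','rb'));c=C['top'];im=np.ascontiguousarray(c['image'][:,:,::-1])
hsv=cv2.cvtColor(im,cv2.COLOR_BGR2HSV)
m=((hsv[...,0]>100)&(hsv[...,0]<130)&(hsv[...,1]>110)); k=np.zeros_like(m);k[228:258,246:276]=1;m&=k
ys,xs=np.nonzero(m);P=np.array([atz(c,u,v,102)[:2] for u,v in zip(xs,ys)])
f=least_squares(lambda p:np.hypot(*(P-p[:2]).T)-25.6,[572,195],loss='soft_l1',f_scale=2);print(len(P),f.x)
d=P-f.x[:2];an=np.degrees(np.arctan2(d[:,1],d[:,0]))
print(sorted([(int(sum((((an-g+180)%120-60)**2<14**2))),g) for g in range(0,120)])[:6])
```

```text
66 [573.74798438 198.33712163]
[(0, 25), (1, 21), (1, 22), (1, 23), (1, 24), (1, 26)]
```

Neck at about (575.3,198.2), gaps at about 22.5°. The cap is centred in the tool. I turn by -0.34 rad, move over the neck and stop about 7 mm above it.

>>> apply_moves(translation=[[0,0,0],[0,0,0],[1.3,0.67,0],[1.33,0.67,0],[1.33,0.67,0],[1.33,0.66,0],[0,0,2],[0,0,2],[0,0,2],[0,0,1.5],[0,0,0.9],[0,0,0],[0,0,0]], turn=[-0.17,-0.17,0,0,0,0,0,0,0,0,0,0,0])

```text
time_s: 9.07
tcp_pos: [575.9, 199.1, 140.9]
orientation: [[-0.925, -0.38, 0.001], [-0.38, 0.925, 0.0], [-0.001, -0.0, -1.0]]
contact_force: [0.4, 0.0, -0.2]
finger_gap: 16.5
grasp_force: 78.0
```

Now I lower gently and watch the force.

>>> apply_moves(translation=[[0,0,0.4],[0,0,0.4],[0,0,0.3],[0,0,0]], turn=[0,0,0,0])

```text
time_s: 9.57
tcp_pos: [575.4, 199.0, 129.0]
orientation: [[-0.925, -0.38, -0.0], [-0.38, 0.925, -0.0], [0.0, -0.0, -1.0]]
contact_force: [-0.3, 0.3, -0.2]
finger_gap: 16.2
grasp_force: 78.0
```

>>> apply_moves(translation=[[0,0,0.15],[0,0,0.1],[0,0,0]], turn=[0,0,0])

```text
time_s: 9.95
tcp_pos: [575.5, 199.0, 126.7]
orientation: [[-0.925, -0.38, -0.0], [-0.38, 0.925, -0.0], [0.0, -0.0, -1.0]]
contact_force: [0.1, 0.3, -0.5]
finger_gap: 16.2
grasp_force: 78.0
```

>>> apply_moves(translation=[[0,0,0.1],[0,0,0.1],[0,0,0],[0,0,0]], turn=[0,0,0,0])

```text
time_s: 10.45
tcp_pos: [575.5, 199.0, 124.8]
orientation: [[-0.925, -0.38, -0.0], [-0.38, 0.925, -0.0], [0.0, -0.0, -1.0]]
contact_force: [-0.7, 1.1, -0.9]
finger_gap: 16.2
grasp_force: 78.0
```

>>> apply_moves(translation=[[0,0,0.1],[0,0,0.1],[0,0,0],[0,0,0]], turn=[0,0,0,0])

```text
time_s: 10.95
tcp_pos: [575.6, 199.1, 123.0]
orientation: [[-0.925, -0.38, 0.0], [-0.38, 0.925, 0.0], [-0.0, -0.0, -1.0]]
contact_force: [-0.9, -0.5, 4.2]
finger_gap: 16.3
grasp_force: 78.4
```

The lugs have dropped into the gaps: there is seal contact at rim of about -3.6 mm and no load on the collar. Now I press.

>>> apply_moves(translation=[[0,0,0.15],[0,0,0.15],[0,0,0.15],[0,0,0.1],[0,0,0]], turn=[0,0,0,0,0])

```text
time_s: 11.58
tcp_pos: [575.6, 199.1, 117.4]
orientation: [[-0.925, -0.38, 0.0], [-0.38, 0.925, 0.0], [-0.0, -0.0, -1.0]]
contact_force: [-2.2, -0.6, 8.0]
finger_gap: 16.5
grasp_force: 78.9
```

>>> apply_moves(translation=[[0,0,0.1],[0,0,0.1],[0,0,0],[0,0,0]], turn=[0,0,0,0])

```text
time_s: 12.08
tcp_pos: [575.6, 199.1, 115.6]
orientation: [[-0.925, -0.38, 0.0], [-0.38, 0.925, 0.0], [-0.0, -0.0, -1.0]]
contact_force: [-2.4, -0.9, 9.7]
finger_gap: 16.5
grasp_force: 79.1
```

9.7 N matches the rim at about -11 mm. Turn clockwise from above (positive about the downward tool z), in stages.

>>> apply_moves(translation=[[0,0,0],[0,0,0],[0,0,0],[0,0,0],[0,0,0]], turn=[0.06,0.08,0.08,0.08,0])

```text
time_s: 12.7
tcp_pos: [576.2, 199.2, 115.8]
orientation: [[-0.996, -0.089, 0.001], [-0.089, 0.996, 0.0], [-0.001, 0.0, -1.0]]
contact_force: [0.7, -0.1, 9.3]
finger_gap: 16.3
grasp_force: 79.4
```

```bash
python3 -c "
from h import *
s=observe();print(s['tcp_pos'],s['contact_force'],s['ft_torque'],s['joint_pos'])"
```

```text
[576.16263368 199.16327455 115.78189152] [ 0.67836042 -0.11612784  9.33058878] [-0.11302406  0.00498432 -0.08076352] [-35.69494874  30.69884162  18.22178093 100.8018761  -11.95101279
  50.31148358  82.88417204]
```

>>> apply_moves(translation=[[0,0,0],[0,0,0],[0,0,0],[0,0,0],[0,0,0],[0,0,0],[0,0,0]], turn=[0.08,0.08,0.08,0.08,0.07,0.06,0])

```text
time_s: 13.58
tcp_pos: [576.1, 199.2, 115.8]
orientation: [[-0.936, 0.353, 0.001], [0.353, 0.936, 0.0], [-0.001, 0.001, -1.0]]
contact_force: [0.0, 0.1, 8.8]
finger_gap: 16.3
grasp_force: 79.4
```

```bash
python3 -c "
from h import *
s=observe();print(s['tcp_pos'],s['contact_force'],s['ft_torque'])"
```

```text
[576.12292227 199.16552201 115.76425075] [0.01009446 0.14993405 8.78932588] [-0.03209327  0.00868883 -0.06826492]
```

43° turned. I creep towards the stop in small steps while watching the torque.

>>> apply_moves(translation=[[0,0,0],[0,0,0],[0,0,0],[0,0,0]], turn=[0.02,0.02,0.02,0])

```text
time_s: 14.08
tcp_pos: [576.2, 199.1, 115.8]
orientation: [[-0.913, 0.408, 0.001], [0.408, 0.913, 0.0], [-0.001, 0.001, -1.0]]
contact_force: [0.3, -0.3, 8.9]
finger_gap: 16.5
grasp_force: 79.4
```

```bash
python3 -c "
from h import *
s=observe();print(s['tcp_pos'],s['contact_force'],s['ft_torque'])"
```

```text
[576.17111282 199.13441887 115.81263723] [ 0.27596537 -0.27566825  8.93929305] [-0.17979555 -0.0237561   0.01295976]
```

>>> apply_moves(translation=[[0,0,0],[0,0,0],[0,0,0]], turn=[0.015,0.015,0])

```text
time_s: 14.45
tcp_pos: [576.3, 198.8, 115.8]
orientation: [[-0.9, 0.435, 0.002], [0.435, 0.9, -0.0], [-0.002, 0.001, -1.0]]
contact_force: [0.1, -1.7, 9.7]
finger_gap: 16.5
grasp_force: 79.3
```

```bash
python3 -c "
from h import *
s=observe();print(s['tcp_pos'],s['contact_force'],s['ft_torque'])"
```

```text
[576.30569063 198.790939   115.79971932] [ 0.1375579  -1.69773282  9.69673816] [-0.47166584 -0.15201253  0.06012965]
```

48° turned and the force is just beginning to build, so the cap is at the stop. I let it rise while still holding it and check that it catches in the notches.

>>> apply_moves(translation=[[0,0,-0.1],[0,0,-0.1],[0,0,-0.1],[0,0,-0.1],[0,0,-0.05],[0,0,0]], turn=[-0.01,0,0,0,0,0])

```text
time_s: 15.2
tcp_pos: [576.2, 198.8, 119.8]
orientation: [[-0.905, 0.426, 0.001], [0.426, 0.905, -0.0], [-0.001, 0.0, -1.0]]
contact_force: [5.8, -1.2, 0.3]
finger_gap: 16.1
grasp_force: 78.3
```

The vertical load is down to 0.3 N at rim of about -6.8 mm: the notches carry the spring. I open and retreat.

>>> apply_moves(translation=[[0,0,0],[0,0,0],[0,0,0],[0,0,0],[0,0,0],[0,0,0],[0,0,-0.5],[0,0,-1],[0,0,-2],[0,0,-3],[0,0,-3],[0,0,-3],[0,0,-2],[0,0,0],[0,0,0]], turn=[0,0,0,0,0,0,0,0,0,0,0,0,0,0,0], grip=80)

```text
time_s: 17.08
tcp_pos: [575.3, 199.0, 264.9]
orientation: [[-0.905, 0.426, -0.0], [0.426, 0.905, 0.0], [0.0, -0.0, -1.0]]
contact_force: [-0.1, 0.0, -0.8]
finger_gap: 68.1
grasp_force: 0.0
```

Run:
```python
from h import *
s=observe();c=save('wrist','w3.png');c2=save('scene','s3.png')
print(s['tcp_pos'],s['contact_force'],s['finger_gap'])
a=c['image'][100:400,140:500,::-1];b=cv2.resize(c2['image'][170:290,330:450,::-1],(300,300),interpolation=cv2.INTER_CUBIC)
cv2.imwrite('pics/fin.png',np.hstack([a,b]))
```

```text
[575.29846472 198.9938084  264.85096044] [-0.08142203  0.01948729 -0.75372125] 68.1116348591666
```

View pics/fin.png

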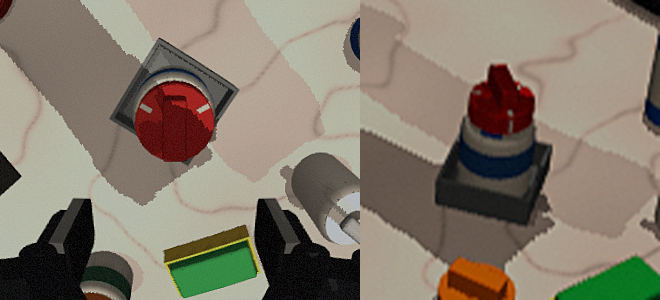

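The pictures show the cap level on the neck (left panel at about (175,120)), the gripper clear and the bystanders in place. I hand it in.

```bash
python3 -c "
from rig import *
print(sign_off())"
```

```text
the job is handed in; nothing more can be done
None
```

I closed the tub with the red cap from the mat, turned it about 48° to the stop, let go and handed the job in; the hand-in returned no verdict. The press read about 10 N at the wrist, the spring load left the tool as I let the cap rise, and the last pictures show it level on the neck with nothing touching it.

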